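# Lay the storage lid rim-down in its drying pocket

## Task

Stand the glass bottle and the red canister upright in the two empty end cells of the wooden crate, one in each, to clear the draining board. Tip the standing blue tin lid over and slide it, without ever picking it up, until it sits fully home and flat in the pocket of the draining board with its rim down and its white-panelled closed face up. Do not knock the bottle or canister over, and leave the steel cup, yellow teat and the jar in the crate where they are.

Things in the scene. Friction and masses are not known exactly. Their poses are not given: they have to be found in the camera images.
- board: Brown wooden draining board, fixed to the counter, 290 (x) x 410 (y) x 16 mm thick. Origin: centre of its underside, on the counter. The lid stands near its +y end; the pocket is near its -y end; the bottle and canister stand between them. Its place and yaw vary.
- pocket (a point): Centre of the floor of the pocket in the board, at board (0, -110, 8) mm, axes as the board's. The pocket is 136 mm along board x, 106 mm along board y and 8 mm deep, black-floored, square-edged, open upward; the lid has 3 mm play on every side.
- lid: Blue tin lid, 130 (x) x 26 (y) x 100 mm (z), hollow, 3 mm walls, 0.16 kg. Origin: centre of that block. y axis points out of the closed face (white panel); the -y side is open (rim). Starts standing free on a long edge, z up, closed face roughly to board +y. Pushed near the top of that face it tips onto its rim; rim down = y axis up, origin then 13 mm above its support.
- bottle: Clear glass bottle, 148 mm tall, body 58 mm diameter up to 95 mm, narrowing to a white cap 44 mm diameter from 118 to 148 mm; 0.22 kg. Origin: centre of its underside, z up. Stands on the board.
- canister: Red plastic canister, 128 mm tall, 60 mm diameter, with a white twist cap 62 mm diameter from 102 to 128 mm; 0.20 kg. Origin: centre of its underside, z up. Stands on the board.
- crate: Pale wooden crate, fixed, 275 (x) x 100 (y) x 60 mm high, walls and floor 5 mm, with two dividers as high as the walls making three cells in a row along its x, each about 85 x 90 mm inside. Origin: centre of its underside.
- cell_near (a point): Centre of the inner floor of the empty cell at the crate's -x end (towards the robot).
- cell_far (a point): Centre of the inner floor of the empty cell at the crate's +x end.
- jar: Amber glass jar, 60 mm diameter, 91 mm tall, standing in the crate's middle cell. Origin: centre of its underside. Leave it alone.
- cup: Steel measuring cup, 62 mm diameter, 60 mm tall, standing on the board beside the pocket on its -x side, about 15 mm clear of where the lid will lie. Origin: centre of its underside. Leave it alone.
- teat: Yellow teat, 56 mm diameter base, 60 mm tall, standing on the board beside the pocket on its +x side, about 18 mm clear of where the lid will lie. Origin: centre of its underside. Leave it alone.

How it is judged (in metres and radians):
At the end, for the whole second after the job is handed in: Lid at rest in the pocket: closed face up within 0.05 rad, centre within 7 mm of the pocket's, turned within 0.1 rad, rim within 2.5 mm of the floor. Bottle and canister at rest on the floor of the two end cells, one in each, within 25 mm of the cell's centre, upright within 0.1 rad (angle between lid's own y axis and vertical below 0.05 rad and horizontal distance between lid and pocket below 0.007 m and z of lid in the frame of pocket below 0.0155 m and angle between the x axis of lid and the x axis of board, either way round below 0.1 rad and linear speed of each of lid, bottle, canister below 0.02 m/s and ((horizontal distance between bottle and cell_near below 0.025 m and horizontal distance between canister and cell_far below 0.025 m) or (horizontal distance between bottle and cell_far below 0.025 m and horizontal distance between canister and cell_near below 0.025 m)) and height (world z) of each of bottle, canister below 0.012 m and angle between each of bottle, canister's own z axis and vertical below 0.1 rad); the robot touches nothing.
It fails at once if the lid is picked up (its centre, at most 67 mm above the counter when it stands or tips, rises above 85 mm) (height (world z) of lid above 0.085 m).
It fails at once if the bottle or the canister is knocked over (leans more than 0.7 rad) (angle between any of bottle, canister's own z axis and vertical above 0.7 rad).
It fails at once if the cup or teat is moved more than 15 mm, or the jar more than 20 mm (distance of any of cup, teat from where it was at the start of the episode above 0.015 m or distance of jar from where it was at the start of the episode above 0.02 m).
It also fails if it takes over 72 s, if anything falls off the work surface, if the arm or the gripper's body presses on something with over 40 N, if the wrist force passes 120 N, or if a joint passes its speed limit or range.

## Robot

A 7-joint arm with a two-finger parallel gripper is mounted at the origin on the work surface. World frame = base frame: x ahead of the robot, y to its left, z up, the work surface at z = 0. Lengths are in mm, angles in rad, forces in N, time in s.
With the tool pointing down it reaches from about 400 to 875 mm from the base axis. Payload 4.4 kg.
Tool frame: the origin (TCP) lies midway between the tips of the shut fingers; the grasp point (between the pads) lies 19 mm behind it; z points along the fingers, y is the line along which they close (so a half turn about z gives the same grasp; the last joint's range is limited). The gripper opens to 85 mm and grips with 20 to 120 N. Pads are 22 mm wide; open, the fingers measure 114 mm over their backs; the gripper's body (76 mm by 85 mm) begins 54 mm behind the grasp point. The pads swing forward as they close: fully open they stand 13 mm farther back than shut.
Start: joints at [-1.348, 0.628, 0.038, 1.517, -0.027, 0.996, -0.02], TCP at [185.097, 623.103, 231.313] pointing down, gripper open.
Joint ranges: [-3.06, 3.06], [-0.37, 2.12], [-1.25, 1.32], [0.18, 2.47], [-1.1, 4.24], [0.23, 1.98], [-2.94, 2.94]. Speed limits (rad/s): [2.57, 2.57, 3.14, 3.14, 3.14, 3.14, 3.14].

## Interface

Orientations are given as [roll, pitch, yaw] about the fixed x, y, z axes, in that order (R = Rz(yaw) Ry(pitch) Rx(roll)).
In Python, from cell import ctrl gives the robot as it stands.
- The arm moves only by the shell command python3 -m crank 'ROWS' [OPENING]. ROWS is JSON, a list that holds one entry, the list of rows, each a list of 4 numbers: the shift along the tool's x, y, z normalised to -1 to 1, where 1 is 2.5 cm, then the turn about the tool's z normalised to -1 to 1, where 1 is 0.08 rad. In form: [[[dx, dy, dz, turn], ...]]. A call has 1 to 12 rows; each row shifts and turns the commanded pose from where the row before left it, along the tool's axes as they then stand; what a row does not reach is not made up. A row lasts 1/12 s, in which the tool goes at most 41.7 mm and 7.16 degrees, less where a joint would pass 70% of its speed; a pose out of reach is approached as far as the arm can. A call with a number of a shift or a turn outside -1 to 1 is refused whole. A call with a gripper value outside its range is refused whole. OPENING is the closure, from -1 (fully open) to 1 (shut), set as the call begins (- or left out, the last holds). The fingers move at their own pace and stop on an object; the grip force is fixed at half the most. Time passes only in rows, so rows that do not move let the fingers close. It gives the time, the measured TCP pose, the force, the opening and the grip force at its end, in the units of the state.
- ctrl.read_state(): the state, without advancing time (a new reading comes with each control period).
- ctrl.get_image(name): name is "side" or "top"; returns a dict with "img" (384x512x3 uint8, red, green, blue), "intrinsics" (3x3 intrinsics, pixels), "extrinsics" (4x4, takes a point from camera to world coordinates). Camera axes: x right, y up, looking along -z (the intrinsics and any distortion apply to the point x, -y, -z); pixel columns grow to the right and rows downward; lengths in mm; the calibration is good to about 2 mm. A picture is of the moment at which its call begins. There is no depth.
- ctrl.finish_job(): hands the job in; it is judged then, once.
Trained networks look in the newest picture that a camera, given by its name, has taken for a name from the list of things; names that differ only in an ending like _2 or _b are one class to them, and where a whole thing is asked for, a point or a joint stands for the part that bears it (a point fixed in the world has none). Each returns a list of dicts, best first, with "confidence" (0 to 1); they miss things now and then, are a little off and sometimes report something else, mostly with a low value. They report only what shows in the picture. A call takes as long as a camera call.
- ctrl.find_in(camera, target): "position" ([row, column] in pixels, amid what is visible of it).
- ctrl.trace(camera, target): "mask" (384x512 bool, what is visible of it) and "position" ([row, column] in pixels, amid what is visible of it).
- ctrl.place_of(camera, target): "position" ([row, column] in pixels: a listed point, or the origin of a listed thing).
The state is a dict: "clock": time; "qpos": joint angles; "qd": joint speeds; "tau": joint torques, N m; "eef_pos": TCP position; "tool_rot": TCP orientation; "force": force on the tool from outside, world axes, zero at the start; "torque": the same for the moment, N m; "width": finger opening in mm; "gripper_force": force on a finger pad.
Only numpy, scipy, OpenCV 4.12 (cv2) and the standard library are available. Lean on these libraries where they do the work, as an engineer would, in place of code of your own. Each camera call takes 0.05 s, during which the arm holds its last target. There are 200 camera calls.

## Working session

There is one attempt and no reset: what is moved stays moved. The work goes in short steps, Python scripts to look and compute and a shell command to move; the robot and the scene stay as the last step left them, time stands still between calls to the robot, and variables do not carry over. Pictures are saved under pics/ and viewed, at most 10 in all, crops included, and the job is handed in when it is done.

```bash
ls; mkdir -p pics; cat > h.py <<'E'
import numpy as np, cv2
from cell import ctrl
def cam(n):
    d=ctrl.get_image(n); return d
def ray(d,rc):
    K=np.array(d['intrinsics'],float);E=np.array(d['extrinsics'],float)
    v=np.linalg.inv(K)@[rc[1],rc[0],1]; v=np.array([v[0],-v[1],-v[2]])
    return E[:3,3],E[:3,:3]@v
def atz(d,rc,z):
    o,v=ray(d,rc); return o+v*(z-o[2])/v[2]
def tri(d1,p1,d2,p2):
    o1,v1=ray(d1,p1);o2,v2=ray(d2,p2)
    A=np.array([v1,-v2]).T; t=np.linalg.lstsq(A,o2-o1,rcond=None)[0]
    a=o1+t[0]*v1;b=o2+t[1]*v2
    return (a+b)/2,np.linalg.norm(a-b)
E
python3 - <<'E'
from h import *
np.set_printoptions(precision=1,suppress=True)
s=cam('side');t=cam('top')
for n,d in(('side',s),('top',t)):
    cv2.imwrite(f'pics/{n}0.png',cv2.cvtColor(np.array(d['img']),cv2.COLOR_RGB2BGR))
    print(n,np.array(d['extrinsics'])[:3,3])
for k in['board','pocket','lid','bottle','canister','crate','cell_near','cell_far','jar','cup','teat']:
    a=ctrl.place_of('side',k);b=ctrl.place_of('top',k)
    if a and b:
        p,e=tri(s,a[0]['position'],t,b[0]['position']); print(k,p,'err',round(e,1),a[0]['confidence'],b[0]['confidence'],'top0',np.array(b[0]['position']))
    else: print(k,a,b)
st=ctrl.read_state();print(st['clock'],st['eef_pos'],st['tool_rot'],st['width'])
E
```

```text
pics
side [ 179.6 -547.7  650.2]
top [481.9 -41.4 997.6]
board [545.1  79.2   2.4] err 0.3 0.89 0.69 top0 [190.4 207.7]
pocket [536.7 -31.5   8.7] err 0.7 0.88 0.91 top0 [192.8 251. ]
lid [568.6 258.6  59.1] err 1.2 0.97 0.73 top0 [180.6 130.4]
bottle [555.9  85.2  -2.2] err 117.5 0.38 0.96 top0 [165.  213.6]
canister [495.4 100.4   7.6] err 3.3 0.69 0.87 top0 [209.5 199.6]
crate [ 498.5 -334.2   16.8] err 3.5 0.76 0.8 top0 [205.7 371.3]
cell_near [ 412.9 -331.5    6.2] err 0.1 0.61 0.74 top0 [239.2 370.8]
cell_far [ 596.  -340.8    2.7] err 5.9 0.78 0.65 top0 [166.3 371.9]
jar [ 506.  -333.5   -5.1] err 16.2 0.83 0.95 top0 [204.9 366.8]
cup [430.   -6.1   2.9] err 1.9 0.56 0.94 top0 [234.7 242.1]
teat [652.  -26.1  25.2] err 9.1 0.66 0.73 top0 [148.1 246.9]
1.2 [185.1 623.1 231.3] [-3.1 -0.   2.9] 85.48403242465449
```

```bash
python3 -c "
import cv2,numpy as np
a=cv2.imread('pics/top0.png');b=cv2.imread('pics/side0.png')
cv2.imwrite('pics/both0.png',cv2.resize(np.hstack([a[90:300,60:430],b[60:384,0:512][:, :]  [:210]]) if 0 else a[90:300,60:430],None,fx=2.1,fy=2.1))"
```

```text
(no output)
```

View pics/both0.png

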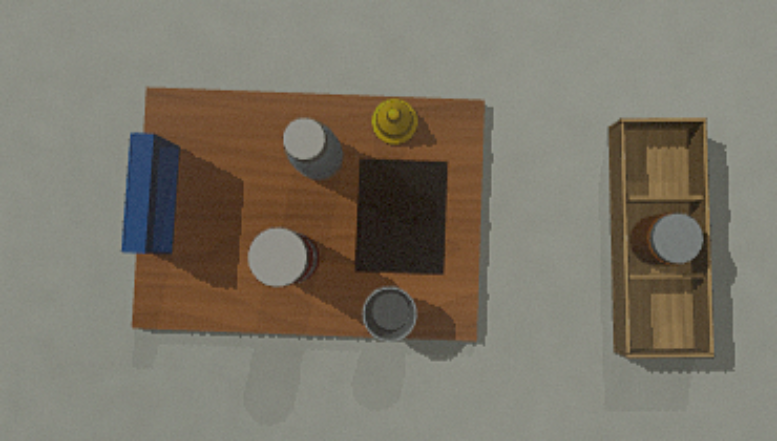

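View pics/side0.png

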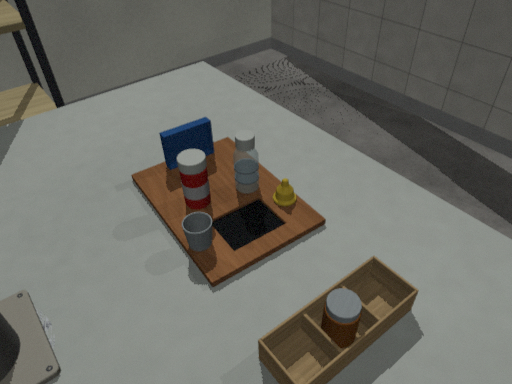

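```bash
python3 - <<'E'
from h import *
np.set_printoptions(precision=1,suppress=True)
s=cam('side');t=cam('top')
from cell import ctrl
for k in['lid','bottle','canister','crate','pocket']:
  for n,d in(('side',s),('top',t)):
    r=ctrl.trace(n,k)
    for q in r[:2]:
      m=np.array(q['mask']);ys,xs=np.nonzero(m);print(k,n,round(q['confidence'],2),'rows',ys.min(),ys.max(),'cols',xs.min(),xs.max(),len(ys), cv2.minAreaRect(np.c_[xs,ys].astype(np.float32)))
print([ (q['confidence'],q['position'],) for q in ctrl.place_of('side','bottle')])
K=np.array(t['intrinsics']);print(K,np.array(s['intrinsics'])); print(np.array(t['extrinsics']))
E
```

```text
lid side 0.8 rows 117 168 cols 161 213 1588 ((188.15049743652344, 141.8950653076172), (37.55751037597656, 56.425262451171875), 69.14553833007812)
lid top 0.72 rows 153 210 cols 118 145 1355 ((131.22238159179688, 181.99795532226562), (24.74701690673828, 57.36137008666992), 4.236394882202148)
bottle side 0.93 rows 130 192 cols 233 258 1425 ((245.5, 161.0), (62.0, 25.0), 90.0)
bottle top 0.76 rows 147 175 cols 195 223 614 ((208.75001525878906, 161.25), (31.11269760131836, 23.33452033996582), 45.0)
bottle top 0.42 rows 137 158 cols 236 258 369 ((247.25001525878906, 147.75), (21.21320343017578, 20.50609588623047), 45.0)
canister side 0.88 rows 147 208 cols 177 209 1653 ((193.77694702148438, 177.71539306640625), (61.645263671875, 30.388507843017578), 82.87498474121094)
canister side 0.39 rows 211 250 cols 182 212 976 ((197.0, 230.5), (39.0, 30.0), 90.0)
canister top 0.71 rows 198 226 cols 178 212 810 ((195.0, 212.0), (28.0, 34.0), 90.0)
crate side 0.58 rows 257 383 cols 258 418 9313 ((339.65771484375, 326.01287841796875), (77.70695495605469, 169.55056762695312), 53.47114562988281)
crate to
[... 235 characters left out ...]
610626220703, 58.2951774597168), 4.635463237762451)
pocket side 0.94 rows 137 285 cols 132 324 11012 ((228.12002563476562, 198.6599884033203), (153.60000610351562, 130.1999969482422), 53.13010025024414)
pocket side 0.46 rows 212 250 cols 183 212 959 ((197.5, 231.0), (38.0, 29.0), 90.0)
pocket top 0.92 rows 131 252 cols 123 290 15482 ((206.6856689453125, 191.57827758789062), (165.39617919921875, 116.31536865234375), 1.9614176750183105)
[(0.92, [186.0, 244.8])]
[[390.3   0.  256.4]
 [  0.  390.3 188.3]
 [  0.    0.    1. ]] [[403.9   0.  257.3]
 [  0.  403.9 191.9]
 [  0.    0.    1. ]]
[[ -0.    1.   -0.1 481.9]
 [ -1.   -0.    0.  -41.4]
 [  0.    0.1   1.  997.6]
 [  0.    0.    0.    1. ]]
```

The top view shows the lid at the left (+y) end of the board and the pocket to the right, with the bottle cap near px (205,156) and the canister cap near (192,212). The crate's end cells are empty and the jar is in the middle. The side view agrees: bottle cap top near (244,135), canister cap top near (192,156).

```bash
python3 - <<'E'
from h import *
np.set_printoptions(precision=1,suppress=True)
s=cam('side');t=cam('top')
c=lambda x,y:[y/2.1+90-.25,x/2.1+60-.25]
for n,a,b in(('bottle cap',[136,244.3],c(305,139)),('can cap',[157,192],c(277,257)),('jar',[299,343.5],c(677,238))):
    print(n,*tri(s,a,t,b))
print('caps at z',atz(t,c(305,139),164),atz(t,c(277,257),144))
B=[atz(t,c(*q),16)[:2] for q in((147,87),(485,100),(477,342),(133,328))];print('board',B,np.mean(B,0))
P=[atz(t,c(*q),16)[:2] for q in((360,160),(447,162),(444,273),(356,271))];print('pocket',P,np.mean(P,0))
C=[atz(t,c(*q),60)[:2] for q in((621,119),(706,119),(714,355),(626,355))];print('crate',C,np.mean(C,0))
D=[atz(t,c(*q),60)[:2] for q in((628,199),(704,197),(709,275),(629,276))];print('dividers',D)
L=[atz(t,c(*q),116)[:2] for q in((133,133),(156,135),(148,253),(122,251))];print('lid',L,np.mean(L,0))
for n,z in(('cup',60),('teat',0)):print(n)
print('cup',atz(t,c(390,313),76),'teat',atz(t,c(394,114),76))
st=ctrl.read_state();print(st['clock'],np.array(st['tool_rot']).round(4).tolist(),st['force'])
from scipy.spatial.transform import Rotation as R
print(R.from_euler('xyz',st['tool_rot']).as_matrix())
# corners from masks
for k,z in(('pocket',16),('crate',60),('lid',116)):
    m=np.array(ctrl.trace('top',k)[0]['mask'],np.uint8)
    h=max(cv2.findContours(m,0,2)[0],key=cv2.contourArea)
    q=cv2.approxPolyDP(h,6,True)[:,0]; print(k,[atz(t,[y,x],z)[:2] for x,y in q])
E
```

```text
bottle cap [611.6  64.  159.7] 3.714978555038061
can cap [492.6  96.3 140.8] 7.205303393477954
jar [ 503.2 -334.8  101.2] 4.858993572989775
caps at z [609.3  64.4 164. ] [489.4  97.6 144. ]
board [array([699.4, 273.7]), array([ 675. , -135.2]), array([ 384.8, -117.9]), array([410. , 290.2])] [542.3  77.7]
pocket [array([605.1,  17.3]), array([600.5, -87.4]), array([467.3, -80.6]), array([471.9,  24.4])] [536.2 -31.6]
crate [array([ 641. , -287.6]), array([ 638.9, -385.9]), array([ 368.8, -382.9]), array([ 370.9, -283. ])] [ 504.9 -334.8]
dividers [array([ 548.1, -292.1]), array([ 548.6, -379.5]), array([ 459.3, -381.3]), array([ 460.1, -289.9])]
lid [array([627.1, 256.7]), array([624.4, 231.8]), array([496.9, 240.5]), array([499.6, 268.3])] [562.  249.4]
cup
teat
cup [424.9 -16.9  76. ] teat [649.3 -25.7  76. ]
1.95 [3.1416, -0.0, 2.8528] [-0.1  0.4 -0.5]
[[-1.   0.3 -0. ]
 [ 0.3  1.   0. ]
 [ 0.   0.  -1. ]]
pocket [array([697.3, 273.1]), array([646. , 275.6]), array([619.6, 232.6]), array([501. , 242.9]), array([494.4, 285.5]), array([409.7, 285.4]), array([394. ,  11.4]), array([438.8,  15.6]), array([452.8, -27.2]), array([424.9, -49.2]), array([392.9, -38.5]), array([ 386.3, -115.7]), array([ 673.5, -130.9]), array([680.6, -34.3]), array([646.9, -54. ]), array([622.1, -18. ]), array([645.5,   4.4]), array([681.1, -14. ])]
crate [array([ 640.1, -378.8]), array([ 630. , -276.3]), array([ 370.5, -278.6]), array([ 373.1, -381.3])]
lid [array([627.2, 252.4]), array([500.2, 268. ]), array([497., 223.]), array([607.9, 207. ])]
```

```bash
python3 -m crank '[[[0,0,0,-0.9],[0,0,0,-0.9],[0,0,0,-0.9],[0,0,0,-0.9],[-0.74,-0.97,0,0],[-0.74,-0.97,0,0],[-0.74,-0.97,0,0],[-0.74,-0.97,0,0],[-0.74,-0.97,0,0],[-0.74,-0.97,0,0],[-0.74,-0.97,0,0],[-0.74,-0.97,0,0]]]' -1
python3 -m crank '[[[-0.74,-0.97,0,0],[-0.74,-0.97,0,0],[-0.74,-0.97,0,0],[-0.74,-0.97,0,0],[-0.74,-0.97,0,0],[-0.74,-0.97,0,0],[-0.74,-0.97,0,0],[-0.74,-0.97,0,0],[-0.74,-0.97,0,0],[-0.74,-0.97,0,0]]]'
python3 - <<'E'
from h import *
np.set_printoptions(precision=1,suppress=True)
s=cam('side');t=cam('top')
for k,z in(('bottle',16),('canister',16)):
    a=ctrl.place_of('side',k);b=ctrl.place_of('top',k)
    for q in a[:1]:print(k,'side',atz(s,q['position'],z),q['confidence'])
    for q in b[:1]:print(k,'top',atz(t,q['position'],z),q['confidence'])
E
```

```text
clock: 3.1
eef_pos: [333.8, 427.8, 231.5]
tool_rot: [3.141, 0.0, 3.141]
force: [0.4, 0.0, -0.2]
width: 85.6
gripper_force: 0.0
clock: 3.93
eef_pos: [518.6, 185.0, 231.5]
tool_rot: [3.141, 0.0, 3.141]
force: [-0.3, 0.7, 0.7]
width: 85.4
gripper_force: 0.0
bottle side [617.8  58.4  16. ] 0.64
bottle top [610.3  68.1  16. ] 0.69
canister side [482.7  90.8  16. ] 0.56
canister top [498.2  96.9  16. ] 0.77
```

```bash
python3 -m crank '[[[-0.74,-0.95,0,0],[-0.74,-0.95,0,0],[-0.74,-0.95,0,0],[-0.74,-0.95,0,0],[-0.6,-0.9,0.25,0],[0,0,0.8,0],[0,0,0.8,0],[0,0,0.8,0],[0,0,0.8,0],[0,0,0.6,0],[0,0,0.2,0]]]'
python3 -m crank '[[[0,0,0,0],[0,0,0,0],[0,0,0,0],[0,0,0,0],[0,0,0,0],[0,0,0,0]]]' 1
```

```text
clock: 5.15
eef_pos: [604.5, 70.6, 122.6]
tool_rot: [3.141, -0.005, -3.14]
force: [-0.4, -0.2, 0.0]
width: 85.2
gripper_force: 0.0
clock: 5.65
eef_pos: [607.7, 68.6, 126.5]
tool_rot: [3.141, 0.003, 3.14]
force: [-0.2, -0.9, 6.2]
width: 43.0
gripper_force: 60.6
```

```bash
python3 -m crank '[[[0,0,-0.5,0],[0,0,-0.9,0],[0,0,-0.9,0],[0,0,-0.9,0],[0.03,-0.6,-0.4,0],[0.03,-0.95,0,0],[0.03,-0.95,0,0],[0.03,-0.95,0,0],[0.03,-0.95,0,0],[0.03,-0.95,0,0],[0.03,-0.95,0,0],[0.03,-0.95,0,0]]]'
python3 -m crank '[[[0.05,-0.95,0,0],[0.05,-0.95,0,0],[0.05,-0.95,0,0],[0.05,-0.95,0,0],[0.05,-0.95,0,0],[0.05,-0.95,0,0],[0.05,-0.95,0,0],[0.05,-0.85,0,0],[0,-0.5,0,0],[0,-0.2,0,0],[0,0,0,0]]]'
python3 - <<'E'
from h import *
np.set_printoptions(precision=1,suppress=True)
s=cam('side');t=cam('top');st=ctrl.read_state();print(st['eef_pos'],st['width'])
for n,d in(('side',s),('top',t)): cv2.imwrite(f'pics/{n}1.png',cv2.cvtColor(np.array(d['img']),cv2.COLOR_RGB2BGR))
cv2.imwrite('pics/b1.png',np.vstack([cv2.imread('pics/side1.png')[110:,120:],cv2.imread('pics/top1.png')[120:270,:392]]))
for k in('cell_far','cell_near','bottle'):
    for n,d in(('side',s),('top',t)):
        for q in ctrl.place_of(n,k)[:1]:print(k,n,q['position'],atz(d,q['position'],5),atz(d,q['position'],106),q['confidence'])
E
```

```text
clock: 6.65
eef_pos: [599.2, -115.0, 214.3]
tool_rot: [-3.141, -0.002, 3.14]
force: [0.3, -0.4, -2.3]
width: 42.8
gripper_force: 61.2
clock: 7.57
eef_pos: [589.3, -319.0, 214.4]
tool_rot: [3.142, -0.001, 3.138]
force: [-0.6, 0.3, -2.6]
width: 42.9
gripper_force: 61.2
[ 590.5 -315.7  214.6] 42.89972079207915
cell_far side [305.0, 369.4] [ 589.4 -337.4    5. ] [ 525.2 -370.3  106. ] 0.82
cell_far top [167.8, 368.8] [ 594.4 -334.1    5. ] [ 582.9 -304.3  106. ] 0.89
cell_near side [361.8, 294.8] [ 411.9 -330.6    5. ] [ 375.5 -364.6  106. ] 0.87
cell_near top [236.7, 371.0] [ 419.  -332.6    5. ] [ 425.4 -303.   106. ] 0.81
bottle side [267.4, 374.8] [ 664.7 -288.1    5. ] [ 588.8 -328.7  106. ] 0.85
bottle top [205.2, 369.9] [ 498.7 -333.     5. ] [ 497.  -303.4  106. ] 0.62
```

View pics/b1.png

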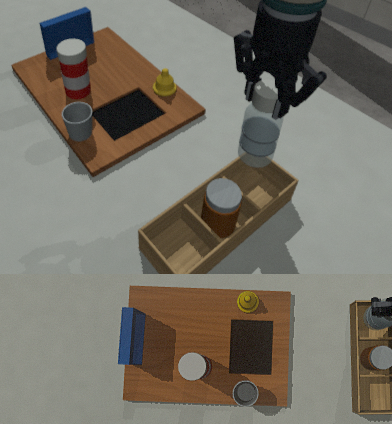

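The picture shows the bottle hanging upright over the far cell, and nothing else has moved. I'll lower it now.

```bash
python3 -m crank '[[[-0.1,-0.4,0,0],[0,-0.3,0,0],[0,0,0.5,0],[0,0,0.8,0],[0,0,0.8,0],[0,0,0.8,0],[0,0,0.6,0],[0,0,0.3,0],[0,0,0,0],[0,0,0,0]]]'
```

```text
clock: 8.8
eef_pos: [592.9, -335.8, 120.2]
tool_rot: [-3.141, 0.0, 3.14]
force: [-0.4, -0.7, -1.8]
width: 42.9
gripper_force: 61.3
```

```bash
python3 -m crank '[[[0,0,0.15,0],[0,0,0.05,0],[0,0,0,0]]]'
python3 -m crank '[[[0,0,0,0],[0,0,0,0],[0,0,0,0],[0,0,-0.5,0],[0,0,-0.9,0],[0,0,-0.9,0],[0,0,-0.9,0],[0,0.3,-0.6,0],[0.23,0.96,0,0],[0.23,0.96,0,0],[0.23,0.96,0,0],[0.23,0.96,0,0]]]' -1
python3 -m crank '[[[0.23,0.96,0,0],[0.23,0.96,0,0],[0.23,0.96,0,0],[0.23,0.96,0,0],[0.23,0.96,0,0],[0.23,0.96,0,0],[0.23,0.96,0,0],[0.23,0.96,0,0],[0.23,0.96,0,0],[0.23,0.96,0,0],[0.23,0.96,0,0],[0,0,0,0]]]'
python3 - <<'E'
from h import *
np.set_printoptions(precision=1,suppress=True)
s=cam('side');print(ctrl.read_state()['eef_pos'])
t=cam('top')
for k in('bottle','canister'):
    a=ctrl.place_of('side',k);b=ctrl.place_of('top',k)
    for z in(5,16):
        for q in a[:1]:print(k,z,'side',atz(s,q['position'],z),q['confidence'])
        for q in b[:1]:print(k,z,'top',atz(t,q['position'],z),q['confidence'])
E
```

```text
clock: 9.05
eef_pos: [593.2, -335.4, 115.7]
tool_rot: [-3.141, 0.001, 3.141]
force: [0.2, 0.1, -2.1]
width: 42.7
gripper_force: 61.4
clock: 10.05
eef_pos: [569.6, -229.7, 210.9]
tool_rot: [3.141, 0.001, 3.141]
force: [0.6, 0.1, 1.1]
width: 85.5
gripper_force: 0.0
clock: 11.05
eef_pos: [505.4, 39.2, 210.7]
tool_rot: [3.138, -0.0, -3.134]
force: [-0.4, 0.3, -0.8]
width: 85.2
gripper_force: 0.0
[506.1  36.3 210.8]
bottle 5 side [ 601.2 -342.9    5. ] 0.9
bottle 5 top [ 595.9 -334.2    5. ] 0.65
bottle 16 side [ 594.  -346.4   16. ] 0.9
bottle 16 top [ 594.7 -330.9   16. ] 0.65
canister 5 side [494.9  95.6   5. ] 0.61
canister 16 side [489.5  84.7  16. ] 0.61
```

```bash
python3 -m crank '[[[0.2,0.9,0,0],[0.2,0.9,0,0],[0.2,0.5,0,0],[0,0.1,0.4,0],[0,0,0.8,0],[0,0,0.8,0],[0,0,0.8,0],[0,0,0.8,0],[0,0,0.5,0],[0,0,0.15,0]]]'
python3 -m crank '[[[0,0,0,0],[0,0,0,0],[0,0,0,0],[0,0,0,0],[0,0,0,0],[0,0,0,0]]]' 1
```

```text
clock: 12.18
eef_pos: [490.7, 90.5, 101.2]
tool_rot: [-3.14, -0.004, 3.139]
force: [-0.2, -0.0, 0.1]
width: 85.6
gripper_force: 0.0
clock: 12.68
eef_pos: [492.3, 92.5, 104.4]
tool_rot: [3.142, 0.001, 3.141]
force: [0.3, -0.4, 1.3]
width: 61.1
gripper_force: 65.0
```

```bash
python3 -m crank '[[[0,0,-0.5,0],[0,0,-0.9,0],[0,0,-0.9,0],[0,0,-0.9,0],[0,-0.6,-0.5,0],[0.17,-0.95,0,0],[0.17,-0.95,0,0],[0.17,-0.95,0,0],[0.17,-0.95,0,0],[0.17,-0.95,0,0],[0.17,-0.95,0,0],[0.17,-0.95,0,0]]]'
python3 -m crank '[[[0.2,-0.95,0,0],[0.2,-0.95,0,0],[0.2,-0.95,0,0],[0.2,-0.95,0,0],[0.2,-0.95,0,0],[0.2,-0.95,0,0],[0.2,-0.95,0,0],[0.2,-0.95,0,0],[0.2,-0.95,0,0],[0.1,-0.7,0,0],[0,-0.3,0,0],[0,0,0,0]]]'
python3 - <<'E'
from h import *
np.set_printoptions(precision=1,suppress=True)
s=cam('side');t=cam('top');print(ctrl.read_state()['eef_pos'])
cv2.imwrite('pics/s2.png',cv2.cvtColor(np.array(s['img']),cv2.COLOR_RGB2BGR))
for k in('canister','bottle'):
    for n,d in(('side',s),('top',t)):
        for q in ctrl.place_of(n,k)[:1]:print(k,n,q['position'],atz(d,q['position'],107),atz(d,q['position'],5),q['confidence'])
E
```

```text
clock: 13.68
eef_pos: [461.4, -89.7, 196.4]
tool_rot: [-3.142, -0.0, 3.141]
force: [0.7, 0.1, -1.8]
width: 61.4
gripper_force: 65.6
clock: 14.68
eef_pos: [413.8, -329.1, 196.3]
tool_rot: [-3.141, 0.0, 3.138]
force: [0.6, 0.4, -1.4]
width: 61.1
gripper_force: 65.6
[ 414.5 -326.   196.1]
canister side [328.7, 295.6] [ 409.8 -328.8  107. ] [ 453.  -287.6    5. ] 0.75
canister top [238.2, 380.2] [ 421.7 -323.4  107. ] [ 414.8 -355.7    5. ] 0.88
bottle side [303.3, 376.5] [ 535.4 -375.5  107. ] [ 602.2 -343.2    5. ] 0.62
bottle top [166.4, 367.4] [ 586.1 -300.9  107. ] [ 598.  -330.6    5. ] 0.9
```

View pics/s2.png

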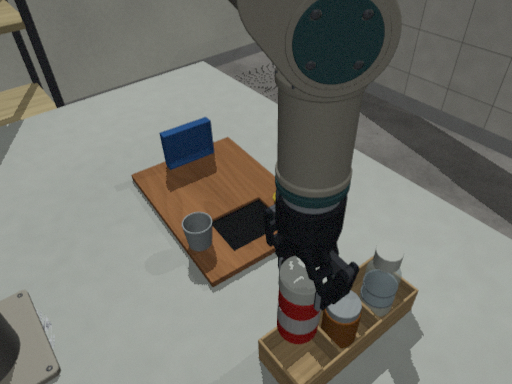

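The canister hangs upright over the near cell, the bottle stands in the far cell, and the jar is undisturbed. I'll lower the canister.

```bash
python3 -m crank '[[[0,-0.32,0.3,0],[0,0,0.8,0],[0,0,0.8,0],[0,0,0.8,0],[0,0,0.7,0],[0,0,0.4,0],[0,0,0.2,0],[0,0,0,0],[0,0,0,0]]]'
```

```text
clock: 15.73
eef_pos: [414.7, -335.6, 96.6]
tool_rot: [-3.141, 0.0, 3.141]
force: [0.3, -0.6, -1.9]
width: 60.8
gripper_force: 65.6
```

```bash
python3 -m crank '[[[0,0,0.12,0],[0,0,0,0]]]'
python3 -m crank '[[[0,0,0,0],[0,0,0,0],[0,0,0,0],[0,0,-0.5,0],[0,0,-0.9,0],[0,0,-0.9,0],[0,0,-0.9,0],[0,0,-0.9,0],[0,0,-0.3,0],[0,0,0,0]]]' -1
python3 - <<'E'
from h import *
np.set_printoptions(precision=2,suppress=True)
s=cam('side');t=cam('top');st=ctrl.read_state();print(st['eef_pos'],np.array(st['qpos']))
for k in('canister','bottle','jar'):
    for n,d in(('side',s),('top',t)):
        for q in ctrl.place_of(n,k)[:1]:print(k,n,q['position'],atz(d,q['position'],5),q['confidence'])
L=np.array(ctrl.trace('top','lid')[0]['mask']);ys,xs=np.nonzero(L);print(len(ys),xs.min(),xs.max(),ys.min(),ys.max())
# light-blue top edge: compare brightness of the two blue strips
im=np.array(t['img']).astype(int)
for r in(158,170,182,195,205):print(r,[tuple(int(v) for v in im[r,c]) for c in range(114,148,2)])
E
```

```text
clock: 15.9
eef_pos: [414.7, -335.6, 93.8]
tool_rot: [-3.141, 0.001, 3.141]
force: [0.6, -0.2, -2.0]
width: 61.1
gripper_force: 65.6
clock: 16.73
eef_pos: [415.5, -336.3, 205.4]
tool_rot: [-3.139, 0.004, 3.141]
force: [0.5, -0.3, 0.2]
width: 85.1
gripper_force: 0.0
[ 414.   -335.11  202.87] [ 0.64  0.5  -0.02  1.88  0.01  0.77  2.18]
canister side [363.2, 296.5] [ 412.47 -334.11    5.  ] 0.86
canister top [235.2, 374.0] [ 422.65 -340.36    5.  ] 0.67
bottle side [304.2, 372.6] [ 595.22 -339.98    5.  ] 0.86
bottle top [169.4, 368.4] [ 590.28 -332.9     5.  ] 0.86
jar side [329.5, 337.4] [ 508.25 -334.5     5.  ] 0.88
jar top [203.3, 366.9] [ 503.68 -325.6     5.  ] 0.69
1354 118 145 153 211
158 [(137, 140, 130), (139, 139, 131), (140, 141, 132), (144, 144, 133), (35, 54, 91), (54, 78, 115), (46, 73, 110), (51, 72, 108), (50, 74, 111), (52, 76, 123), (44, 43, 47), (44, 42, 46), (43, 45, 54), (38, 40, 51), (41, 40, 46), (117, 81, 51), (117, 83, 56)]
170 [(141, 140, 133), (139, 140, 129), (142, 144, 132), (121, 126, 124), (47, 72, 109), (47, 74, 110), (49, 73, 110), (57, 80, 114), (47, 
[... 191 characters left out ...]
, (45, 73, 108), (44, 70, 111), (49, 70, 110), (50, 78, 113), (37, 71, 117), (33, 30, 31), (41, 42, 59), (38, 48, 65), (37, 48, 65), (46, 51, 69), (35, 56, 80), (88, 57, 34), (87, 57, 44)]
195 [(139, 142, 132), (140, 141, 130), (115, 111, 103), (37, 70, 112), (48, 76, 117), (51, 75, 114), (48, 72, 113), (46, 74, 114), (43, 50, 59), (38, 28, 38), (45, 58, 79), (35, 49, 69), (40, 55, 77), (42, 54, 79), (36, 47, 68), (87, 63, 40), (84, 56, 34)]
205 [(141, 142, 135), (145, 144, 134), (57, 86, 120), (47, 77, 115), (45, 72, 114), (39, 73, 115), (44, 73, 113), (49, 77, 120), (24, 26, 29), (39, 43, 54), (41, 53, 75), (38, 58, 79), (34, 49, 76), (30, 44, 70), (55, 44, 29), (82, 53, 32), (80, 53, 32)]
```

```bash
python3 -m crank '[[[0,0,0,1],[0,0,0,1],[0,0,0,1],[0,0,0,1],[0,0,0,1],[0,0,0,1],[0,0,0,1],[0,0,0,1],[0,0,0,1],[0,0,0,1],[0,0,0,1],[0,0,0,1]]]'
python3 -m crank '[[[0,0,0,1],[0,0,0,1],[0,0,0,1],[0,0,0,1],[0,0,0,1],[0,0,0,1],[0,0,0,1],[0,0,0,1],[0,0,0,0.4],[0,0,0,0]]]'
python3 -m crank '[[[0.98,0.17,0,0],[0.98,0.17,0,0],[0.98,0.17,0,0],[0.98,0.17,0,0],[0.98,0.17,0,0],[0.98,0.17,0,0],[0.98,0.17,0,0],[0.98,0.17,0,0],[0.98,0.17,0,0],[0.98,0.17,0,0],[0.98,0.17,0,0],[0.98,0.17,0,0]]]'
python3 -m crank '[[[0.98,0.17,0,0],[0.98,0.17,0,0],[0.98,0.17,0,0],[0.98,0.17,0,0],[0.98,0.17,0,0],[0.98,0.17,0,0],[0.98,0.17,0,0],[0.98,0.17,0,0],[0.98,0.17,0,0],[0.98,0.17,0,0],[0.98,0.17,0,0],[0,0,0,0]]]'
```

```text
clock: 18.18
eef_pos: [414.3, -335.2, 203.0]
tool_rot: [-3.141, -0.001, 2.177]
force: [0.3, 0.4, 0.5]
width: 85.5
gripper_force: 0.0
clock: 19.02
eef_pos: [414.3, -335.1, 202.9]
tool_rot: [-3.141, -0.0, 1.508]
force: [-0.1, -1.1, -1.9]
width: 85.1
gripper_force: 0.0
clock: 20.02
eef_pos: [483.6, -43.8, 203.2]
tool_rot: [-3.141, -0.0, 1.51]
force: [0.2, -0.2, -0.1]
width: 85.6
gripper_force: 0.0
clock: 21.02
eef_pos: [547.0, 227.9, 202.5]
tool_rot: [3.141, -0.004, 1.517]
force: [0.1, 1.2, 0.6]
width: 85.2
gripper_force: 0.0
```

```bash
python3 -m crank '[[[0.9,0.15,0,0],[0.9,0.15,0,0],[0.9,0.15,0,0],[0.4,0,0.2,0],[0,0,0.8,0],[0,0,0.9,0],[0,0,0.9,0],[0,0,0.9,0],[0,0,0.6,0],[0,0,0.3,0],[0,0,0,0],[0,0,0,0]]]'
python3 - <<'E'
from h import *
s=cam('side');t=cam('top');print(ctrl.read_state()['eef_pos'])
a=cv2.cvtColor(np.array(s['img']),cv2.COLOR_RGB2BGR)[60:260,60:340];b=cv2.cvtColor(np.array(t['img']),cv2.COLOR_RGB2BGR)[100:300,60:340]
cv2.imwrite('pics/s3.png',cv2.resize(np.hstack([a,b]),None,fx=1.4,fy=1.4))
E
```

```text
clock: 22.02
eef_pos: [562.9, 297.0, 88.4]
tool_rot: [-3.141, 0.001, 1.508]
force: [-0.1, -0.7, -0.2]
width: 85.4
gripper_force: 0.0
[563.76535047 297.67714889  89.50237567]
```

View pics/s3.png

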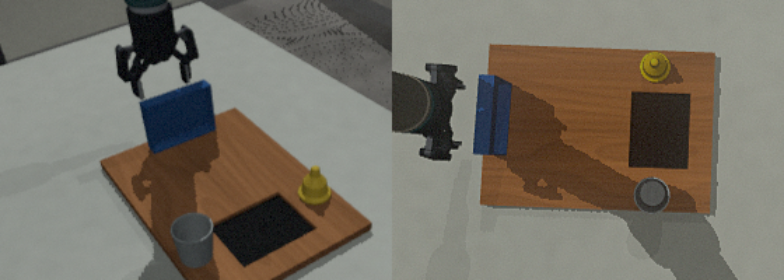

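Both open fingers are just behind the lid's closed face, a little below its top edge (crop px about (470,115)). I'll push it over gently.

```bash
python3 -m crank '[[[-0.4,0,0,0],[-0.3,0,0,0],[-0.2,0,0,0],[-0.2,0,0,0],[-0.2,0,0,0],[-0.2,0,0,0],[-0.2,0,0,0],[-0.2,0,0,0],[-0.2,0,0,0],[-0.2,0,0,0]]]'
python3 - <<'E'
from h import *
s=cam('side');t=cam('top');print(ctrl.read_state()['eef_pos'])
a=cv2.cvtColor(np.array(s['img']),cv2.COLOR_RGB2BGR)[60:260,60:340];b=cv2.cvtColor(np.array(t['img']),cv2.COLOR_RGB2BGR)[100:300,60:340]
cv2.imwrite('pics/s4.png',cv2.resize(np.hstack([a,b]),None,fx=1.4,fy=1.4))
E
```

```text
clock: 22.95
eef_pos: [559.2, 239.7, 88.2]
tool_rot: [-3.141, 0.0, 1.509]
force: [0.8, -0.4, -0.5]
width: 85.3
gripper_force: 0.0
[559.33414188 238.82552265  88.31263356]
```

View pics/s4.png

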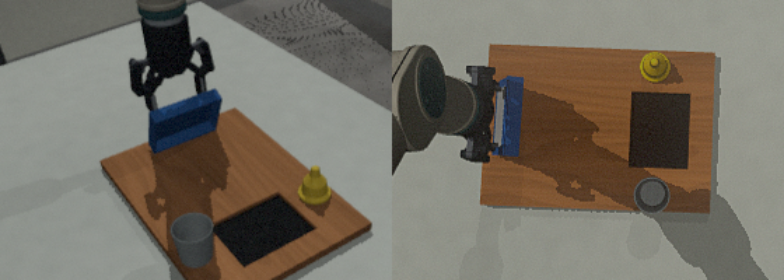

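The lid is tipping as intended, with its white panel now showing from above. I'll keep pushing.

```bash
python3 -m crank '[[[-0.2,0,0,0],[-0.2,0,0,0],[-0.2,0,0,0],[-0.2,0,0,0],[-0.2,0,0,0],[0,0,0,0],[0,0,0,0],[0,0,0,0],[0,0,0,0]]]'
python3 - <<'E'
from h import *
np.set_printoptions(precision=1,suppress=True)
s=cam('side');t=cam('top');print(ctrl.read_state()['eef_pos'])
a=cv2.cvtColor(np.array(s['img']),cv2.COLOR_RGB2BGR)[60:260,60:340];b=cv2.cvtColor(np.array(t['img']),cv2.COLOR_RGB2BGR)[100:300,60:340]
cv2.imwrite('pics/s5.png',cv2.resize(np.hstack([a,b]),None,fx=1.4,fy=1.4))
for n,d in(('side',s),('top',t)):
    for q in ctrl.place_of(n,'lid')[:1]:print(n,q['position'],atz(d,q['position'],29),q['confidence'])
E
```

```text
clock: 23.8
eef_pos: [557.7, 215.8, 88.3]
tool_rot: [-3.142, -0.0, 1.509]
force: [-1.0, -0.3, -0.3]
width: 85.5
gripper_force: 0.0
[557.7 215.8  88.3]
side [166.9, 199.5] [557.3 186.5  29. ] 0.8
top [186.2, 160.8] [556.4 192.4  29. ] 0.78
```

View pics/s5.png

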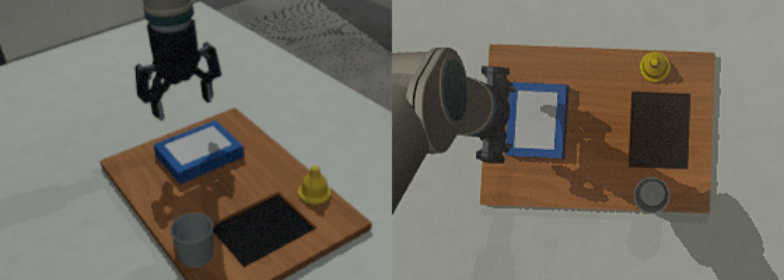

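The lid lies flat, rim down with the white panel up, centred near (556,190). I'll back off, drop behind it and measure it accurately.

```bash
python3 -m crank '[[[0.8,0,0,0],[0.9,0,0,0],[0.8,0,0,0],[0,0,0.6,0],[0,0,0.8,0],[0,0,0.8,0],[0,0,0.5,0],[0,0,0.2,0],[0,0,0.1,0],[0,0,0,0]]]'
cat >> h.py <<'E'
def lidpose():
    t=cam('top');im=np.array(t['img']);out=[]
    hsv=cv2.cvtColor(im,cv2.COLOR_RGB2HSV)
    blue=cv2.inRange(hsv,(100,90,50),(125,255,255))
    blue[:,:]=cv2.morphologyEx(blue,cv2.MORPH_CLOSE,np.ones((3,3)))
    n,l,st,_=cv2.connectedComponentsWithStats(blue); k=1+np.argmax(st[1:,4])
    c=cv2.findContours((l==k).astype(np.uint8),0,1)[0]; c=max(c,key=cv2.contourArea)[:,0]
    w=np.array([atz(t,[y,x],38)[:2] for x,y in cv2.convexHull(c.astype(np.int32))[:,0]])
    r=cv2.minAreaRect(w.astype(np.float32))
    P=np.array([atz(t,q,16)[:2] for q in BP]) if 0 else None
    # pocket: dark
    d=cv2.inRange(im,(0,0,0),(34,32,34)); d=cv2.morphologyEx(d,cv2.MORPH_OPEN,np.ones((5,5)))
    d[:, :225]=0; d[:,300:]=0
    n,l,st,_=cv2.connectedComponentsWithStats(d)
    p=None
    if n>1:
        k=1+np.argmax(st[1:,4]); c=max(cv2.findContours((l==k).astype(np.uint8),0,1)[0],key=cv2.contourArea)[:,0]
        w=np.array([atz(t,[y,x],10)[:2] for x,y in c]); p=cv2.minAreaRect(w.astype(np.float32))
    print('lid',r,'pocket',p); return t
E
python3 - <<'E'
from h import *
lidpose();print(ctrl.read_state()['eef_pos'])
E
```

```text
clock: 24.83
eef_pos: [561.8, 277.6, 13.3]
tool_rot: [3.142, 0.0, 1.509]
force: [0.2, 0.1, -0.1]
width: 85.2
gripper_force: 0.0
lid ((557.92333984375, 186.2827911376953), (99.5086669921875, 129.08409118652344), 85.94258880615234) pocket None
[562.14728252 277.70216479  13.83816716]
```

```bash
python3 -m crank '[[[-0.6,0,0.1,0],[-0.4,0,0,0],[-0.2,0,0,0],[-0.3,-0.02,0,0],[-0.4,-0.02,0,0],[-0.4,-0.02,0,0],[-0.4,-0.02,0,0],[-0.4,-0.02,0,0],[-0.4,-0.02,0,0],[-0.4,-0.02,0,0],[-0.4,-0.02,0,0],[-0.3,-0.02,0,0]]]'
python3 -m crank '[[[-0.4,-0.02,0,0],[-0.4,-0.02,0,0],[-0.4,-0.02,0,0],[-0.4,-0.02,0,0],[-0.3,-0.02,0,0],[-0.2,0,0,0],[-0.1,0,0,0],[0,0,0,0]]]'
python3 - <<'E'
from h import *
t=lidpose();print(ctrl.read_state()['eef_pos'])
im=np.array(t['img']);print(im[192,236:275:3].tolist());print(im[175:215:4,251].tolist())
E
```

```text
clock: 25.88
eef_pos: [549.8, 161.5, 10.8]
tool_rot: [-3.141, 0.001, 1.508]
force: [-0.5, 1.1, 0.8]
width: 85.4
gripper_force: 0.5
clock: 26.55
eef_pos: [544.0, 107.6, 10.8]
tool_rot: [-3.141, 0.0, 1.508]
force: [0.0, 0.0, -0.1]
width: 85.5
gripper_force: 0.0
lid ((542.1309204101562, 47.639747619628906), (99.66767883300781, 129.17884826660156), 86.40960693359375) pocket None
[544.06551087 108.27874847  10.75249496]
[[42, 77, 122], [43, 41, 49], [38, 37, 35], [38, 31, 30], [39, 30, 27], [41, 39, 31], [36, 37, 30], [45, 36, 36], [48, 42, 36], [47, 39, 37], [52, 48, 45], [33, 36, 32], [107, 74, 44]]
[[45, 40, 38], [43, 45, 35], [47, 42, 35], [35, 32, 28], [41, 36, 39], [43, 35, 31], [45, 41, 35], [43, 33, 34], [31, 29, 30], [33, 31, 25]]
```

```bash
python3 - <<'E'
from h import *
t=cam('top');im=np.array(t['img']).astype(int).sum(2)
for c in(250,258,266):
    p=im[150:235,c-2:c+3].mean(1);g=np.diff(p)
    a=150+np.argmin(g[:35])+.5;b=200+np.argmax(g[50:])+.5
    A,B=atz(t,[a,c],16),atz(t,[b,c],16);print(c,a,b,A[:2].round(1),B[:2].round(1),((A+B)/2)[:2].round(1))
for r in(178,190,205):
    p=im[r-2:r+3,262:285].mean(0);g=np.diff(p);e=262+np.argmax(g)+.5;print(r,e,atz(t,[r,e],16)[:2].round(1))
E
```

```text
250 165.5 219.5 [605.2 -30.3] [469.  -27.6] [537.1 -28.9]
258 165.5 220.5 [604.8 -50.5] [466.1 -47.6] [535.5 -49.1]
266 166.5 220.5 [601.8 -70.7] [465.7 -67.6] [533.8 -69.2]
178 272.5 [572.3 -86.5]
190 271.5 [542.  -83.2]
205 271.5 [504.2 -82.3]
```

```bash
python3 -m crank '[[[-0.2,0,0,0],[-0.3,-0.01,0,0],[-0.3,-0.01,0,0],[-0.3,-0.01,0,0],[-0.3,-0.01,0,0],[-0.3,-0.01,0,0],[-0.2,0,0,0],[-0.2,0,0,0],[0,0,0,0]]]'
python3 - <<'E'
from h import *
t=lidpose();print(ctrl.read_state()['eef_pos'])
E
```

```text
clock: 27.4
eef_pos: [539.5, 54.2, 10.8]
tool_rot: [-3.142, 0.001, 1.507]
force: [-0.5, -1.0, 0.1]
width: 85.4
gripper_force: 0.0
lid ((537.245361328125, -6.586647033691406), (99.58287811279297, 129.43692016601562), 86.45967864990234) pocket None
[539.48617802  55.11832806  10.76154869]
```

```bash
python3 -m crank '[[[-0.2,0.04,0,0],[-0.2,0,0,0],[-0.2,0,0,0],[-0.2,0,0,0],[-0.15,0,0,0],[0,0,0,0],[0,0,0,0]]]'
python3 - <<'E'
from h import *
t=lidpose();s=cam('side');print(ctrl.read_state()['eef_pos'])
a=cv2.cvtColor(np.array(s['img']),cv2.COLOR_RGB2BGR)[130:290,120:340];b=cv2.cvtColor(np.array(t['img']),cv2.COLOR_RGB2BGR)[120:280,140:300]
cv2.imwrite('pics/s6.png',cv2.resize(np.hstack([a,b]),None,fx=2,fy=2))
E
```

```text
clock: 28.03
eef_pos: [539.1, 31.9, 10.8]
tool_rot: [3.142, 0.0, 1.508]
force: [0.2, 0.3, 0.3]
width: 85.5
gripper_force: 0.0
lid ((536.3623657226562, -29.717910766601562), (98.70137023925781, 129.26934814453125), 86.07148742675781) pocket None
[539.11826901  32.52914706  10.79999114]
```

View pics/s6.png

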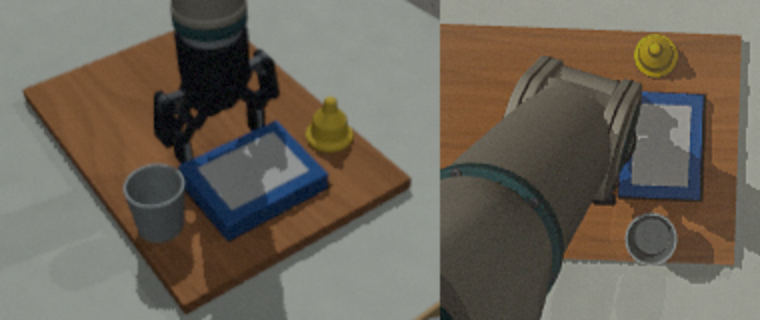

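The lid is over the pocket with its front edge dipping, and the cup and teat are untouched. A few more millimetres are needed.

```bash
python3 -m crank '[[[-0.1,0,0,0],[-0.06,0,0,0],[0,0,0,0],[0,0,0,0]]]'
python3 - <<'E'
from h import *
t=lidpose();s=cam('side')
p=[q['position'] for q in ctrl.place_of('side','lid')[:1]];q=[q['position'] for q in ctrl.place_of('top','lid')[:1]]
if p and q: print(tri(s,p[0],t,q[0]))
E
```

```text
clock: 28.47
eef_pos: [538.8, 28.3, 10.8]
tool_rot: [-3.142, 0.0, 1.509]
force: [0.3, 0.7, -0.1]
width: 85.5
gripper_force: 0.0
lid ((536.1097412109375, -31.344688415527344), (99.06466674804688, 128.7939453125), 86.67601013183594) pocket None
(array([ 492.87450726, -230.80764282,  244.94387345]), np.float64(167.3902644171493))
```

```bash
python3 -m crank '[[[0.6,0,0,0],[0.9,0,0,0],[0.9,0,-0.5,0],[0.9,0,-0.9,0],[0.9,0,-0.9,0],[0.9,0,-0.9,0],[0.9,0,-0.5,0],[0,0,0,0]]]' 
python3 - <<'E'
from h import *
t=lidpose();s=cam('side')
p=ctrl.place_of('side','lid')[0]['position'];q=ctrl.place_of('top','lid')[0]['position'];print(tri(s,p,t,q))
a=cv2.cvtColor(np.array(s['img']),cv2.COLOR_RGB2BGR)[170:270,170:320];b=cv2.cvtColor(np.array(t['img']),cv2.COLOR_RGB2BGR)[140:240,210:300]
cv2.imwrite('pics/s7.png',cv2.resize(np.hstack([a,b]),None,fx=3.3,fy=3.3,interpolation=2))
E
```

```text
clock: 29.33
eef_pos: [549.8, 185.3, 105.9]
tool_rot: [3.137, -0.006, 1.516]
force: [0.2, 1.0, 0.7]
width: 85.2
gripper_force: 0.0
lid ((535.9715576171875, -31.26592254638672), (99.04944610595703, 128.9525604248047), 86.75212860107422) pocket None
(array([535.58710739, -30.08649142,  27.90010128]), np.float64(1.0692004279810061))
```

View pics/s7.png

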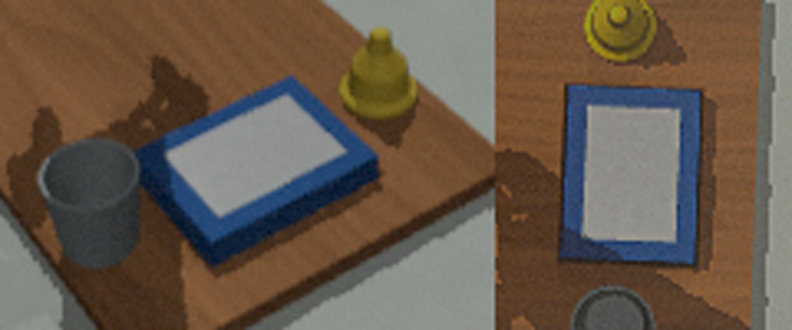

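```bash
cat > wp.py <<'E'
from h import *
np.set_printoptions(precision=1,suppress=True)
def quad(n):
    d=cam(n);im=np.array(d['img']);m=np.array(ctrl.trace(n,'lid')[0]['mask'],np.uint8)
    m=cv2.morphologyEx(m,cv2.MORPH_CLOSE,np.ones((7,7)))
    w=((im.min(2)>85)&(m>0)).astype(np.uint8)
    _,l,st,_=cv2.connectedComponentsWithStats(w);k=1+np.argmax(st[1:,4])
    c=max(cv2.findContours((l==k).astype(np.uint8),0,1)[0],key=cv2.contourArea)
    h=cv2.convexHull(c)
    for e in np.arange(1,8,.25):
        q=cv2.approxPolyDP(h,e,True)[:,0]
        if len(q)<=4:break
    return d,q.astype(float)
s,a=quad('side');t,b=quad('top');print(a.tolist(),b.tolist())
for x,y in b:
    r=[(tri(s,[v,u],t,[y,x])) for u,v in a]; p,e=min(r,key=lambda z:z[1]+abs(z[0][2]-38)/3);print(p,round(e,1))
E
python3 wp.py
```

```text
[[274.0, 215.0], [237.0, 235.0], [221.0, 218.0], [254.0, 199.0]] [[265.0, 173.0], [264.0, 213.0], [236.0, 211.0], [238.0, 172.0]]
[585.3 -68.6  33.8] 4.5
[487.4 -64.4  34. ] 6.7
[493.9   4.9  26.2] 6.9
[587.1  -0.1  32.4] 1.0
```

```bash
python3 - <<'E'
from h import *
s=cam('side');im=np.array(s['img']);tm=np.array(ctrl.trace('side','lid')[0]['mask'],bool)
hsv=cv2.cvtColor(im,cv2.COLOR_RGB2HSV);b=cv2.inRange(hsv,(95,80,25),(130,255,255))>0
m=cv2.morphologyEx((tm|b).astype(np.uint8),cv2.MORPH_CLOSE,np.ones((9,9)));m[:170]=0;m[275:]=0;m[:,:200]=0;m[:,300:]=0
K=np.array(s['intrinsics']);E=np.linalg.inv(np.array(s['extrinsics']))
def sil(cx,cy,zt0,zt1,yaw=-.06):
    P=[]
    for x in(-65,65):
        for y,zt in((-50,zt0),(50,zt1)):
            for z in(16,zt):
                w=np.array([cx+x*np.cos(yaw)-y*np.sin(yaw),cy+x*np.sin(yaw)+y*np.cos(yaw),z,1]);c=(E@w)[:3]
                u=K@[c[0],-c[1],-c[2]];P.append(u[:2]/u[2])
    o=np.zeros(m.shape,np.uint8);cv2.fillConvexPoly(o,cv2.convexHull(np.round(P).astype(np.int32)),1);return o
for z0,z1 in((34,34),(42,42),(34,42),(34,38)):
    best=max(((sil(536+dx,-31+dy,z0,z1)&m).sum()/(sil(536+dx,-31+dy,z0,z1)|m).sum(),dx,dy) for dx in range(-8,9) for dy in range(-8,9));print(z0,z1,best)
print(m.sum(),sil(536,-31,34,34).sum(),sil(536,-31,42,42).sum(),sil(536,-31,34,42).sum())
E
```

```text
34 34 (np.float64(0.9737373737373738), 2, -4)
42 42 (np.float64(0.9182366239638282), -2, -6)
34 42 (np.float64(0.9299047619047619), 2, -6)
34 38 (np.float64(0.9655581947743468), 2, -6)
2443 2429 2631 2592
```

```bash
python3 -m crank '[[[-0.9,0,0,0],[-0.9,0,0,0],[-0.9,0,0,0],[-0.9,0,0,0],[-0.9,0,0,0],[-0.9,0,0,0],[-0.9,0,0,0],[-0.9,0,0,0],[0,0,0.5,0],[0,0,0.8,0],[0,0,0.7,0],[0,0,0.3,0]]]' 1
python3 -m crank '[[[0,0,0,0],[0,0,0,0],[0,0,0.08,0],[0,0,0.04,0],[0,0,0,0]]]'
python3 -m crank '[[[0,0,0.04,0],[0,0,0.04,0],[0,0,0,0]]]'
python3 -m crank '[[[0,0,0.04,0],[0,0,0.04,0],[0,0,0,0]]]'
```

```text
clock: 30.83
eef_pos: [535.7, -2.0, 43.9]
tool_rot: [-3.139, 0.0, 1.508]
force: [-0.1, 0.0, -0.0]
width: -0.0
gripper_force: 0.0
clock: 31.25
eef_pos: [537.4, -1.4, 43.3]
tool_rot: [3.141, -0.0, 1.509]
force: [0.5, 0.3, -0.6]
width: 0.5
gripper_force: 0.0
clock: 31.5
eef_pos: [537.0, -1.4, 40.8]
tool_rot: [3.141, -0.0, 1.509]
force: [0.6, 0.3, -0.5]
width: 0.1
gripper_force: 0.0
clock: 31.75
eef_pos: [536.9, -1.5, 38.6]
tool_rot: [-3.141, -0.0, 1.509]
force: [-0.3, -0.2, -0.1]
width: 0.4
gripper_force: 0.0
```

```bash
python3 -m crank '[[[0,0,0.04,0],[0,0,0.04,0],[0,0,0,0]]]'
python3 -m crank '[[[0,0,0.04,0],[0,0,0.04,0],[0,0,0,0]]]'
```

```text
clock: 32.0
eef_pos: [536.8, -1.5, 36.6]
tool_rot: [-3.141, 0.0, 1.509]
force: [0.0, -1.3, 0.9]
width: 0.1
gripper_force: 0.0
clock: 32.25
eef_pos: [536.9, -1.5, 34.6]
tool_rot: [-3.141, -0.0, 1.509]
force: [-0.6, -0.6, -0.9]
width: -0.1
gripper_force: 0.0
```

No contact down to 34.6 mm, so the rear of the lid is home. I'll retreat, check everything once more and hand in.

```bash
python3 -m crank '[[[0,0,-0.5,0],[0,0,-0.9,0],[0,0,-0.9,0],[0.5,0,-0.9,0],[0.9,0,-0.9,0],[0.9,0,0,0],[0.9,0,0,0],[0.9,0,0,0],[0.9,0,0,0],[0.5,0,0,0],[0,0,0,0],[0,0,0,0]]]' 
python3 - <<'E'
from h import *
t=lidpose();s=cam('side')
for k,z in(('canister',5),('bottle',5),('cell_near',5),('cell_far',5),('jar',5),('cup',16),('teat',16)):
    for n,d in(('side',s),('top',t)):
        for q in ctrl.place_of(n,k)[:1]:print(k,n,atz(d,q['position'],z).round(1),q['confidence'])
a=cv2.cvtColor(np.array(s['img']),cv2.COLOR_RGB2BGR)[130:,100:440];b=cv2.cvtColor(np.array(t['img']),cv2.COLOR_RGB2BGR)[110:270,190:410]
b=cv2.copyMakeBorder(b,0,a.shape[0]-b.shape[0],0,0,0)
cv2.imwrite('pics/s8.png',cv2.resize(np.hstack([a,b]),None,fx=1.4,fy=1.4))
E
```

```text
clock: 33.25
eef_pos: [545.3, 135.3, 137.2]
tool_rot: [-3.141, 0.001, 1.51]
force: [-0.3, 0.5, 0.1]
width: -0.1
gripper_force: 0.0
lid ((536.2861938476562, -31.414600372314453), (98.94554138183594, 128.43353271484375), 86.67601013183594) pocket None
canister side [ 410.9 -335.8    5. ] 0.73
canister top [ 409.7 -324.1    5. ] 0.66
bottle side [ 597.8 -339.7    5. ] 0.79
bottle top [ 593.5 -337.6    5. ] 0.93
cell_near side [ 415.  -333.3    5. ] 0.93
cell_near top [ 417.  -334.1    5. ] 0.61
cell_far top [ 598.3 -342.5    5. ] 0.92
jar side [ 503.8 -339.1    5. ] 0.6
jar top [ 496.2 -331.7    5. ] 0.85
cup side [425.  -22.7  16. ] 0.72
cup top [427.7 -13.2  16. ] 0.9
teat side [663.1 -24.8  16. ] 0.94
teat top [651.5 -26.4  16. ] 0.68
```

View pics/s8.png

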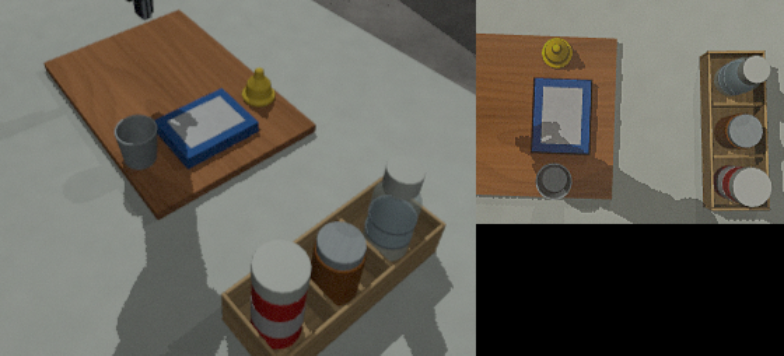

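The bottle and canister stand upright in the end cells, the lid lies flat in the pocket with its panel up, and the cup, teat and jar are in place.

```bash
python3 -c "
from cell import ctrl
print(ctrl.finish_job())"
```

```text
the job is handed in; nothing more can be done
None
```

The job is handed in, at about 33 s of the 72 s allowed: the bottle stands in the far cell and the canister in the near one. The lid is flat in the pocket with its white panel up, and the cup, teat and jar are in place. All of this is from the camera and height checks just before hand-in; `finish_job` returned no verdict.

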